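# Dial a colour code on a strongbox and draw its bolt

## Robot

A 6-joint arm with a two-finger parallel gripper is mounted at the origin on the work surface. World frame = base frame: x ahead of the robot, y to its left, z up, the work surface at z = 0. Lengths are in mm, angles in rad, forces in N, time in s.
With the tool pointing down it reaches from about 325 to 900 mm from the base axis. Payload 6.1 kg.
Tool frame: the origin (TCP) lies midway between the tips of the shut fingers; the grasp point (between the pads) lies manip.grip_depth behind it (manip.grip_depth is the distance from the TCP to the grasp point, in mm); z points along the fingers, x is the direction in which the jaws open and shut, and the axes are right-handed (so a half turn about z gives the same grasp; the last joint's range is limited). The gripper opens to 85 mm and grips with 20 to 120 N. Pads are 22 mm wide; open, the fingers measure 114 mm over their backs; the gripper's body (76 mm by 85 mm) begins 54 mm behind the grasp point. The pads swing forward as they close: fully open they stand 13 mm farther back than shut.
Start: joints at [1.194, 0.22, 1.526, -0, 1.395, -0.126], TCP at [155.111, 605.439, 231.3] pointing down, gripper open.
Joint ranges: [-2.98, 2.98], [-0.91, 2.08], [0.09, 2.57], [-1.24, 4.39], [0.2, 2.65], [-2.68, 2.68]. Speed limits (rad/s): [2.57, 2.57, 3.01, 3.14, 3.14, 3.14].

## Interface

Orientations are given as [roll, pitch, yaw] about the fixed x, y, z axes, in that order (R = Rz(yaw) Ry(pitch) Rx(roll)).
In Python, from station import manip gives the robot as it stands.
- The arm moves only by the tool servo_tool, never from a script. Its argument "moves" is a list of rows, each a list of 2 entries, a list of its own where there are three numbers: the shift along the tool's x, y, z in m, then the turn about the tool's z in rad. In form: [[[x, y, z], yaw], ...]. A call has 1 to 8 rows; each row shifts and turns the commanded pose from where the row before left it, along the tool's axes as they then stand; what a row does not reach is not made up. A row lasts 1/8 s, in which the tool goes at most 62.5 mm and 10.7 degrees, less where a joint would pass 70% of its speed; a pose out of reach is approached as far as the arm can. A call is refused whole if a number of a shift passes 0.0625 or a number of a turn 0.188, either way. A call with a gripper value outside its range is refused whole. "claw" is the opening in per cent of the stroke, from 0 (shut) to 100 (fully open), set as the call begins (left out, the last holds). The fingers move at their own pace and stop on an object; the grip force is fixed at half the most. Time passes only in rows, so rows that do not move let the fingers close. It gives the time, the measured TCP pose, the force and the opening at its end, in the units of the state.
- manip.get_obs(): the state, without advancing time (a new reading comes with each control period).
- manip.grab_frame(name): name is "scene" or "top" or "wrist"; returns a dict with "pixels" (480x640x3 uint8, red, green, blue), "depth" (480x640 float32, mm along the optical axis (not along the pixel's ray), 0 where there is no reading), "intrinsics" (3x3 intrinsics, pixels), "view" (4x4, takes a point from world to camera coordinates). Camera axes: x right, y down, z forward; pixel columns grow to the right and rows downward; lengths in mm; the calibration is good to about 2 mm. The wrist camera is an equidistant fisheye: a pixel r from the principal point sees the ray r / f radians off the axis. A picture is of the moment at which its call begins.
- manip.sign_off(): hands the job in, once; it reports no verdict.
The state is a dict: "time_s": time; "joints": joint angles; "joint_vel": joint speeds; "joint_torque": joint torques, N m; "ee_pos": TCP position; "tcp_rot": TCP orientation; "force": force on the tool from outside, world axes, zero at the start; "moment": the same for the moment, N m; "width": opening from 0.0 (shut) to 1.0 (fully open).
Only numpy, scipy, OpenCV 4.12 (cv2) and the standard library are available. Lean on these libraries where they do the work, as an engineer would, in place of code of your own. Each camera call takes 0.05 s, during which the arm holds its last target. There are 200 camera calls.

## Task

Unlock the grey strongbox: set its three thumbwheels so that, seen from the robot, the left one shows yellow on top, the middle one blue and the right one red, each resting in its click; then slide the brass bolt knob fully to the left and let go. Roll the wheels gently, never pressing on them with more than 20 N, and leave the spray can, mug and tape roll where they stand.

Things in the scene. Friction and masses are not known exactly. Their poses are not given: they have to be found in the camera images.
- lock: grey steel strongbox, fixed to the bench: 200 mm (its x) by 240 mm (its y), lid 100 mm above the bench. Origin under its centre; its -x side, with the bolt, faces roughly to the robot, +y is the robot's left, z up
- bank: the three thumbwheels and their mount (origin in the lock: 35 mm to +x of its centre, 40 mm above the bench). Wheels: 24 mm wide, radius 22 mm, axles along the lock's y; only the crowns show, with 8 coloured tiles round the rim. They turn only by friction, as under a thumb: press the crown down with about 7 to 14 N and drag along the lock's x. Over 20 N is too hard
- slot_left (a point): point at lid height (100 mm above the bench) straight under the crown of the left wheel, midway between its white index lines: 35 mm to +x of the lock's centre, 48 mm to +y of its middle line. The crown stands 9.5 to 18.5 mm above this point, differently each time: feel for it. The wheel is sprung: it starts to sink at 1 to 2 N, then gives 3 N per mm, and bottoms out after 8 mm
- slot_middle (a point): point at lid height (100 mm above the bench) straight under the crown of the middle wheel, midway between its white index lines: 35 mm to +x of the lock's centre, on its middle line. The crown stands 9.5 to 18.5 mm above this point, differently each time: feel for it. The wheel is sprung: it starts to sink at 1 to 2 N, then gives 3 N per mm, and bottoms out after 8 mm
- slot_right (a point): point at lid height (100 mm above the bench) straight under the crown of the right wheel, midway between its white index lines: 35 mm to +x of the lock's centre, 48 mm to -y of its middle line. The crown stands 9.5 to 18.5 mm above this point, differently each time: feel for it. The wheel is sprung: it starts to sink at 1 to 2 N, then gives 3 N per mm, and bottoms out after 8 mm
- wheel_left (a joint): turn of the left wheel, rad; grows as its crown moves to the lock's +x (away from the bolt). Tile on top: 0 white, 0.785 red, 1.571 yellow, 2.356 green, 3.142 blue, 3.927 purple, 4.712 orange, 5.498 grey; stops at -0.35 and 5.85. A click (0.785, 17 mm of rim) takes about 2.5 N along the rim; past half of it the wheel, once let go, falls into the next rest place
- wheel_middle (a joint): turn of the middle wheel, rad; grows as its crown moves to the lock's +x (away from the bolt). Tile on top: 0 white, 0.785 red, 1.571 yellow, 2.356 green, 3.142 blue, 3.927 purple, 4.712 orange, 5.498 grey; stops at -0.35 and 5.85. A click (0.785, 17 mm of rim) takes about 2.5 N along the rim; past half of it the wheel, once let go, falls into the next rest place
- wheel_right (a joint): turn of the right wheel, rad; grows as its crown moves to the lock's +x (away from the bolt). Tile on top: 0 white, 0.785 red, 1.571 yellow, 2.356 green, 3.142 blue, 3.927 purple, 4.712 orange, 5.498 grey; stops at -0.35 and 5.85. A click (0.785, 17 mm of rim) takes about 2.5 N along the rim; past half of it the wheel, once let go, falls into the next rest place
- bolt (a joint): travel of the bolt, m: 0 locked, 0.030 fully open (stop), grows as the knob goes to the lock's +y (the robot's left). About 2 N of friction. A block inside bars it after 2 to 5 mm until all three wheels show their code; it then slides freely
- bolt_knob (a point): centre of the top of the brass bolt knob: an upright round post 14 mm across, 30 mm tall above the lid, 95 mm to -x of the wheels' slot line; on the lock's middle line (y 0) when locked
- spraycan: blue-banded spray can, 56 mm across, 150 mm tall; origin under its centre. A bystander
- mug: blue mug, 72 mm across, 85 mm tall, handle on its own +y side; origin under its centre. A bystander
- tape: yellow roll of tape lying flat, 90 mm across, 24 mm high; origin under its centre. A bystander

How it is judged (in metres and radians):
On the way:
1. all three wheels rest at the code (left yellow, middle blue, right red) with the bolt still locked (value of joint wheel_left between 1.4308 and 1.7108 rad and value of joint wheel_middle between 3.00159 and 3.28159 rad and value of joint wheel_right between 0.645398 and 0.925398 rad and value of joint bolt below 0.008 m), for 0.2 s.
At the end, for the whole second after the job is handed in: The left wheel shows yellow, the middle blue and the right red on top, each within 0.14 rad of its rest place, the bolt is open by more than 26 of its 30 mm, and stays so with everything let go (value of joint wheel_left between 1.4308 and 1.7108 rad and value of joint wheel_middle between 3.00159 and 3.28159 rad and value of joint wheel_right between 0.645398 and 0.925398 rad and value of joint bolt above 0.026 m and velocity of joint bolt between -0.01 and 0.01 m/s); the robot touches nothing.
It fails at once if more than 20 N on the thumbwheels (contact force between any of the fingers, the arm and bank above 20 N).
It fails at once if the spray can, the mug or the tape roll pushed more than 20 mm away or tipped (distance of any of spraycan, mug, tape from where it was at the start of the episode above 0.02 m or angle between any of spraycan, mug, tape's own z axis and vertical above 0.3 rad).
It also fails if it takes over 64 s, if anything falls off the work surface, if the arm or the gripper's body presses on something with over 40 N, if the wrist force passes 120 N, or if a joint passes its speed limit or range.

## Working session

There is one attempt and no reset: what is moved stays moved. The work goes in short steps, Python scripts to look and compute and a tool call to move; the robot and the scene stay as the last step left them, time stands still between calls to the robot, and variables do not carry over. Pictures are saved under pics/ and viewed, about 8 in all and at most 12, crops included, and the job is handed in when it is done.

Besides the shell and the picture viewer there is one more tool, called as name(argument=value, ...), one argument or row to a line, values as JSON. servo_tool: Moves the arm, as the interface text tells. Its arguments: {"type":"object","properties":{"moves":{"type":"array"},"claw":{"type":"number"}},"required":["moves"]}

```bash
ls; mkdir -p pics; python3 - <<'E'
from station import manip
import cv2,numpy as np
for n in ("scene","top"):
    f=manip.grab_frame(n); cv2.imwrite(f"pics/{n}0.png",f["pixels"][:,:,::-1]); np.savez(f"pics/{n}0.npz",**f)
    print(n,f["intrinsics"].round(1).tolist(),f["view"].round(3).tolist())
o=manip.get_obs(); print(o, manip.grip_depth)
E
```

```text
pics
scene [[516.4, 0.0, 320.6], [0.0, 516.4, 236.3], [0.0, 0.0, 1.0]] [[0.715, 0.699, 0.008, -465.275], [0.587, -0.594, -0.55, -298.388], [-0.38, 0.398, -0.835, 1290.16], [0.0, 0.0, 0.0, 1.0]]
top [[449.6, 0.0, 314.7], [0.0, 449.6, 238.0], [0.0, 0.0, 1.0]] [[0.009, -1.0, 0.005, 10.465], [-0.986, -0.01, -0.167, 613.492], [0.167, -0.004, -0.986, 978.466], [0.0, 0.0, 0.0, 1.0]]
{'time_s': 0.1, 'joints': array([ 1.19390653e+00,  2.21166653e-01,  1.52751504e+00, -2.68840543e-07,
        1.39475350e+00, -1.26083113e-01]), 'joint_vel': array([-0.00030085, -0.00132796, -0.00256996, -0.00239551, -0.00016583,
       -0.00105214]), 'joint_torque': array([ 3.20673635e-04, -4.98241174e+01, -3.90551591e+01, -1.46195684e-04,
        5.58245229e-03,  1.10542965e-05]), 'ee_pos': array([154.89748491, 604.91133942, 230.2869542 ]), 'tcp_rot': array([-3.14136122e+00,  1.82794011e-03,  1.31998990e+00]), 'force': array([ 0.37903004, -0.37973261, -0.54175448]), 'moment': array([ 0.06976234, -0.0547024 , -0.00226834]), 'width': 1.0045489119685347} 18.700000000000003
```

View pics/top0.png

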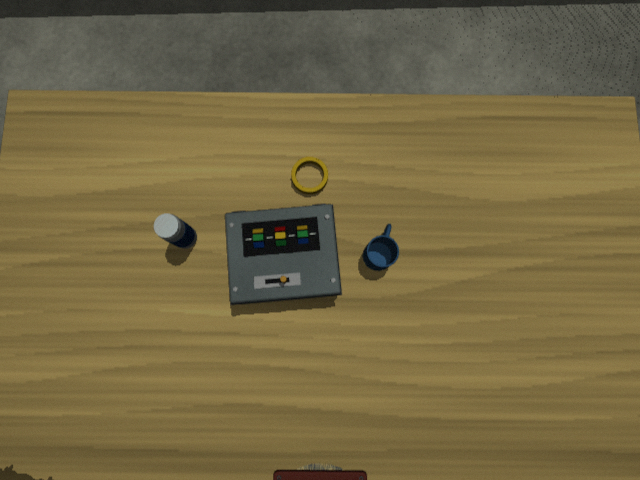

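View pics/scene0.png

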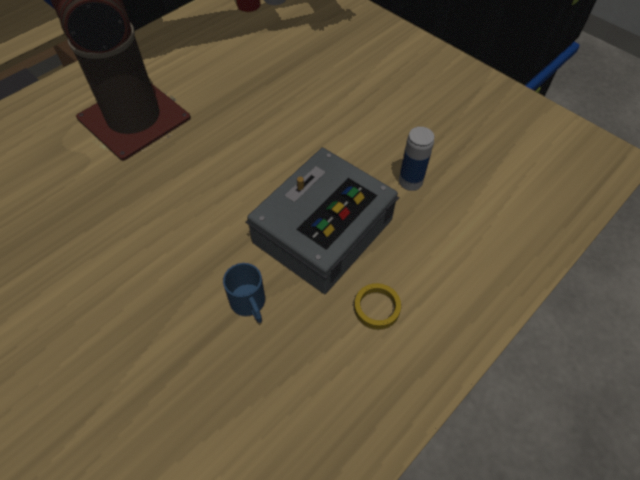

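The top view shows the box at about (283,253), wheels at (258,238), (280,236) and (303,234), and the knob at (283,280). The can is at (175,230), the mug at (381,252) and the tape at (310,175). Next I'll fit the lid and zoom in on the wheels.

```bash
cat > h.py <<'E'
import numpy as np,cv2
def world(f):
    K=f["intrinsics"];V=f["view"];d=f["depth"]
    v,u=np.mgrid[:480,:640]
    P=np.stack([(u-K[0,2])/K[0,0]*d,(v-K[1,2])/K[1,1]*d,d],-1)
    return (P-V[:3,3])@V[:3,:3]
def proj(f,p):
    V=f["view"];c=V[:3,:3]@np.array(p)+V[:3,3];q=f["intrinsics"]@c;return q[:2]/q[2]
E
python3 - <<'E'
from h import *
for n in ("top","scene"):
    f=dict(np.load(f"pics/{n}0.npz"));W=world(f)
    px=f["pixels"].astype(int)
    m=(f["depth"]>0)&(abs(W[...,2]-100)<8)&(W[...,0]>200)&(W[...,0]<700)&(abs(W[...,1])<250)
    n_,lab,st,_=cv2.connectedComponentsWithStats(m.astype(np.uint8))
    k=1+st[1:,4].argmax();p=W[lab==k]
    r=cv2.minAreaRect(p[:,:2].astype(np.float32));print(n,r,np.median(p[:,2]),st[k])
    hi=(W[...,2]>118)&(abs(W[...,0]-r[0][0])<110)&(abs(W[...,1]-r[0][1])<120)
    print("hi",W[hi].mean(0) if hi.any() else 0,hi.sum(),W[hi].max(0) if hi.any() else 0)
f=dict(np.load("pics/top0.npz"));W=world(f)
a=cv2.resize(f["pixels"][200:305,220:345,::-1],None,fx=6,fy=5.5,interpolation=cv2.INTER_CUBIC)
cv2.imwrite("pics/crop1.png",cv2.convertScaleAbs(a,alpha=1.7))
for (u,v) in ((258,238),(280,236),(303,234),(283,280)): print(u,v,W[v-3:v+4,u,2].round(1),W[v,u].round(1))
for c in ((175,230),(381,252),(310,175)): print(W[c[1],c[0]])
E
```

```text
top ((573.2664184570312, 88.81648254394531), (201.39144897460938, 239.9475860595703), 5.715842247009277) 99.79696916664383 [ 225  205  116   99 9440]
hi [521.20143798  85.41637313 128.31532445] 42 [607.64878563 146.49735054 133.37297808]
scene ((574.681396484375, 84.57728576660156), (200.08253479003906, 241.45570373535156), 5.6215081214904785) 97.97385354517826 [ 247  147  151  126 9250]
hi [516.44063901  77.3726922  125.45010349] 48 [522.14848159  85.08519241 130.60636694]
258 238 [115.4 114.7 117.  114.5 115.5 113.  113.6] [601.5 138.5 114.5]
280 236 [115.1 114.  117.3 114.4 116.2 116.1 115.3] [606.3  91.4 114.4]
303 234 [112.  111.7 112.5 110.8 109.4 109.6 110.1] [611.9  42.1 110.8]
283 280 [130.7 128.6 128.8 129.1 127.6 132.5 106.2] [510.9  82.  129.1]
[610.5374435  306.33200792 150.14130765]
[ 588.43973261 -141.47711001    9.15191182]
[780.4123437   29.39271807  -2.90193769]
```

View pics/crop1.png

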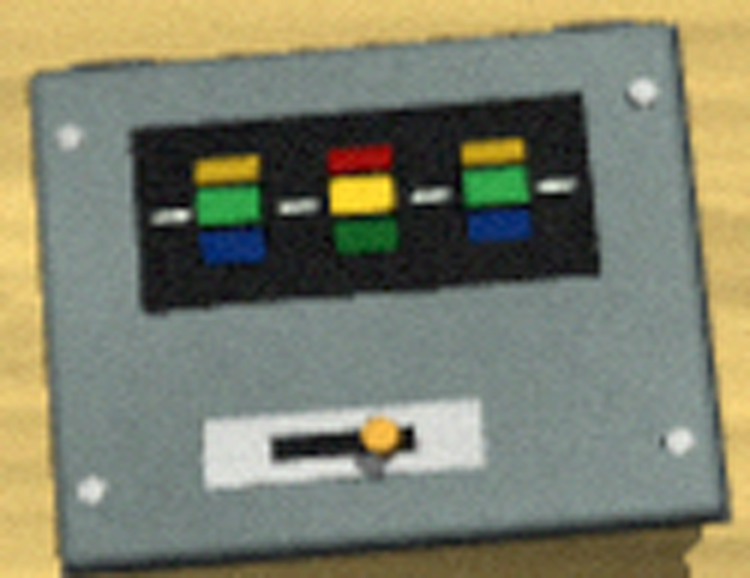

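Colours now: left green (needs −1 click), middle yellow (+2), right green (−2). The lock centre is about (574,87), yaw 0.099. I'll move above the left wheel with the fingers shut and tool y along the lock's +x.

servo_tool(
  moves=[
    [[-0.031,0.05,0],0],
    [[-0.031,0.05,0],0],
    [[-0.031,0.05,0],0],
    [[-0.031,0.05,0],0],
    [[-0.031,0.05,0],0],
    [[-0.031,0.05,0],0],
    [[-0.031,0.05,0],0],
    [[-0.031,0.05,0],0],
  ],
  claw=0,
)

```text
time_s: 1.1
ee_pos: [481.9, 264.3, 231.0]
tcp_rot: [-3.141, 0.0, 1.32]
force: [0.2, 0.7, -0.3]
width: 0.003
```

servo_tool(
  moves=[
    [[-0.031,0.05,0],0],
    [[-0.031,0.05,0],0],
    [[-0.031,0.05,0.03],0],
    [[0,0,0.03],-0.175],
    [[0,0,0],-0.175],
    [[0,0,0],0],
    [[0,0,0],0],
  ],
)

```text
time_s: 1.98
ee_pos: [601.3, 141.1, 173.3]
tcp_rot: [3.141, 0.0, 1.667]
force: [-0.6, -0.1, 0.7]
width: -0.004
```

```bash
python3 - <<'E'
from station import manip
import cv2
f=manip.grab_frame("wrist"); cv2.imwrite("pics/w1.png",cv2.convertScaleAbs(f["pixels"][:,:,::-1],alpha=1.5))
E
```

```text
(no output)
```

View pics/w1.png

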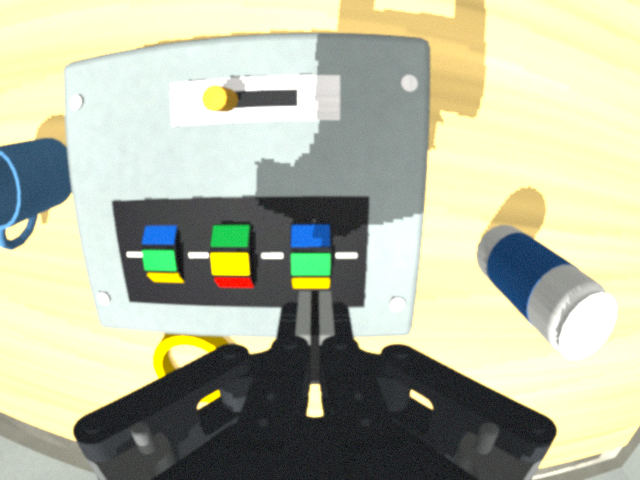

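The wrist view shows blue/green/yellow round the left wheel (310,262) and the shut fingertips around (315,290). I'll triangulate the index lines at (346,255), (272,255), (203,255?) and (135,254) as a check.

```bash
python3 - <<'E'
from station import manip
import numpy as np
f=manip.grab_frame("wrist");K=f["intrinsics"];V=f["view"];R=V[:3,:3];C=-R.T@V[:3,3]
def hit(u,v,z):
    x,y=(u-K[0,2])/K[0,0],(v-K[1,2])/K[1,1];t=np.hypot(x,y)
    d=R.T@np.array([x/t*np.sin(t),y/t*np.sin(t),np.cos(t)]);return (C+d*(z-C[2])/d[2]).round(1)
# white blobs in the dark slot
import cv2
px=f["pixels"].astype(int);m=(px.min(-1)>130)
m[:235]=0;m[275:]=0;m[:,:118]=0;m[:,362:]=0
n,l,s,c=cv2.connectedComponentsWithStats(m.astype(np.uint8))
for i in range(1,n):
    if s[i,4]>15: print(c[i].round(1),s[i],hit(*c[i],100))
print("knob",hit(214,98,130),manip.get_obs()["ee_pos"],manip.get_obs()["tcp_rot"])
e=manip.get_obs()["ee_pos"];c=R@e+V[:3,3];t=np.arctan2(np.hypot(*c[:2]),c[2]);print("tcp px",K[:2,2]+K[0,0]*t*c[:2]/np.hypot(*c[:2]))
E
```

```text
[119.3 265.1] [118 249   5  26  74] [627.6   6.8 100. ]
[134.3 253.9] [127 251  16   6  81] [617.7  20.  100. ]
[198.2 254.5] [188 252  21   6 120] [612.9  66.9 100. ]
[271.9 255. ] [261 252  23   7 148] [608.2 115.  100. ]
[345.8 254.5] [335 252  23   6 128] [603.4 161.  100. ]
knob [515.6  82.2 130. ] [601.37584417 141.16105067 173.57849991] [3.14044508e+00 3.46178740e-05 1.66830075e+00]
tcp px [314.42370926 306.71316046]
```

servo_tool(
  moves=[
    [[-0.0033,0.0116,0.02],0],
    [[0,0,0.02],0],
    [[0,0,0.01],0],
    [[0,0,0.002],0],
    [[0,0,0],0],
  ],
)

```text
time_s: 2.7
ee_pos: [613.0, 138.9, 121.3]
tcp_rot: [3.141, -0.0, 1.67]
force: [0.8, 0.3, -0.3]
width: -0.004
```

servo_tool(
  moves=[
    [[0,0,0.001],0],
    [[0,0,0.001],0],
    [[0,0,0],0],
  ],
)

```text
time_s: 3.08
ee_pos: [613.0, 138.7, 119.1]
tcp_rot: [3.141, 0.0, 1.67]
force: [0.9, -0.0, -0.1]
width: -0.0
```

servo_tool(
  moves=[
    [[0,0,0.001],0],
    [[0,0,0.001],0],
    [[0,0,0],0],
  ],
)

```text
time_s: 3.45
ee_pos: [612.8, 138.7, 116.7]
tcp_rot: [-3.141, 0.0, 1.67]
force: [0.4, 0.8, 0.2]
width: 0.001
```

servo_tool(
  moves=[
    [[0,0,0.001],0],
    [[0,0,0.001],0],
    [[0,0,0],0],
  ],
)

```text
time_s: 3.82
ee_pos: [613.2, 138.8, 115.2]
tcp_rot: [3.141, 0.0, 1.67]
force: [-0.7, -0.1, 2.6]
width: -0.001
```

servo_tool(
  moves=[
    [[0,0,0.001],0],
    [[0,0,0],0],
  ],
)

```text
time_s: 4.08
ee_pos: [613.2, 138.8, 114.4]
tcp_rot: [3.141, 0.0, 1.67]
force: [-0.2, -0.2, 4.7]
width: 0.001
```

servo_tool(
  moves=[
    [[0,0,0.001],0],
    [[0,0,0.001],0],
    [[0,0,0],0],
  ],
)

```text
time_s: 4.45
ee_pos: [613.6, 138.8, 113.0]
tcp_rot: [3.14, 0.0, 1.67]
force: [-1.9, -0.4, 7.9]
width: -0.0
```

servo_tool(
  moves=[
    [[0,-0.002,0],0],
    [[0,-0.002,0],0],
    [[0,-0.002,0],0],
    [[0,0,0],0],
  ],
)

```text
time_s: 4.95
ee_pos: [609.6, 138.3, 113.9]
tcp_rot: [3.135, -0.0, 1.67]
force: [3.5, 0.0, 5.2]
width: 0.002
```

servo_tool(
  moves=[
    [[0,0,0.001],0],
    [[0,-0.002,0.0005],0],
    [[0,-0.002,0],0],
    [[0,0,0],0],
  ],
)

```text
time_s: 5.45
ee_pos: [605.1, 137.9, 112.7]
tcp_rot: [3.136, 0.0, 1.67]
force: [0.6, -0.8, 10.0]
width: -0.002
```

servo_tool(
  moves=[
    [[0,-0.002,0],0],
    [[0,-0.002,0],0],
    [[0,0,0],0],
  ],
)

```text
time_s: 5.82
ee_pos: [600.6, 137.5, 112.5]
tcp_rot: [3.138, 0.0, 1.67]
force: [0.4, 0.5, 9.6]
width: 0.002
```

servo_tool(
  moves=[
    [[0,-0.002,0],0],
    [[0,-0.002,0],0],
    [[0,0,0],0],
  ],
)

```text
time_s: 6.2
ee_pos: [596.0, 137.0, 112.2]
tcp_rot: [3.139, 0.0, 1.67]
force: [-3.7, -0.6, 10.5]
width: -0.001
```

servo_tool(
  moves=[
    [[0,0,-0.01],0],
    [[0,0,-0.02],0],
    [[0,0,-0.02],0],
    [[0,0,0],0],
  ],
)

```text
time_s: 6.7
ee_pos: [596.9, 137.2, 163.5]
tcp_rot: [3.136, 0.0, 1.67]
force: [0.7, -0.2, -0.6]
width: -0.001
```

```bash
cat > look.py <<'E'
from station import manip
from h import *
import sys
f=manip.grab_frame("wrist");px=f["pixels"]
K=f["intrinsics"];V=f["view"]
for n,p in (("L",(605.3,138.2)),("M",(610,90.6)),("R",(614.8,43))):
    row=[]
    for s in (-14,-8,-4,0,4,8,14):
        z=115-22+np.sqrt(22**2-s*s)-(0)
        c=V[:3,:3]@np.array([p[0]+s*.995,p[1]+s*.099,z])+V[:3,3];t=np.arctan2(np.hypot(*c[:2]),c[2])
        u,v=(K[:2,2]+K[0,0]*t*c[:2]/np.hypot(*c[:2])).round().astype(int)
        row.append(f"{s}:({u},{v})"+str(px[max(v-1,0):v+2,max(u-4,0):u+5].reshape(-1,3).mean(0).astype(int).tolist()) if 0<=u<640 and 0<=v<480 else "out")
    print(n,*row)
cv2.imwrite(f"pics/{sys.argv[1]}.png",cv2.convertScaleAbs(px[:,:,::-1],alpha=1.3))
E
python3 look.py w2
```

```text
L -14:(315,251)[23, 133, 53] -8:(315,263)[42, 43, 41] -4:(315,271)[252, 236, 0] 0:(315,278)[252, 235, 0] 4:(315,284)[251, 235, 0] 8:(315,289)[202, 175, 7] 14:(315,295)[34, 34, 33]
M -14:(231,251)[24, 139, 56] -8:(231,263)[47, 46, 41] -4:(231,270)[252, 237, 0] 0:(232,277)[252, 237, 0] 4:(232,283)[252, 236, 0] 8:(233,288)[192, 164, 9] 14:(235,294)[201, 15, 3]
R -14:(156,250)[19, 79, 160] -8:(155,262)[32, 122, 56] -4:(155,269)[41, 194, 84] 0:(156,275)[41, 193, 84] 4:(157,281)[41, 177, 79] 8:(159,286)[198, 164, 0] 14:(162,292)[222, 188, 0]
```

The left wheel now shows yellow, centred. Next is the middle wheel, +x direction.

servo_tool(
  moves=[
    [[-0.0477,0.0004,0],0],
    [[0,0,0.02],0],
    [[0,0,0.02],0],
    [[0,0,0.003],0],
    [[0,0,0],0],
  ],
)

```text
time_s: 7.38
ee_pos: [599.6, 90.3, 116.7]
tcp_rot: [-3.14, -0.0, 1.671]
force: [-0.2, -0.3, 0.5]
width: -0.002
```

servo_tool(
  moves=[
    [[0,0,0.001],0],
    [[0,0,0.001],0],
    [[0,0,0],0],
  ],
)

```text
time_s: 7.75
ee_pos: [600.2, 89.7, 115.6]
tcp_rot: [3.141, -0.0, 1.67]
force: [0.5, -1.1, 0.2]
width: -0.001
```

servo_tool(
  moves=[
    [[0,0,0.001],0],
    [[0,0,0.001],0],
    [[0,0,0],0],
  ],
)

```text
time_s: 8.12
ee_pos: [600.6, 89.6, 114.1]
tcp_rot: [3.141, -0.0, 1.67]
force: [-0.6, 0.7, 4.3]
width: 0.0
```

servo_tool(
  moves=[
    [[0,0,0.001],0],
    [[0,0.001,0.001],0],
    [[0,0.001,0.0005],0],
    [[0,0,0],0],
  ],
)

```text
time_s: 8.62
ee_pos: [601.9, 89.8, 112.0]
tcp_rot: [-3.141, 0.0, 1.67]
force: [-6.2, -0.4, 10.5]
width: -0.0
```

servo_tool(
  moves=[
    [[0,0.002,0],0],
    [[0,0.002,0],0],
    [[0,0.002,0],0],
    [[0,0,0],0],
  ],
)

```text
time_s: 9.12
ee_pos: [610.0, 90.5, 112.9]
tcp_rot: [3.137, 0.0, 1.67]
force: [0.4, 1.1, 8.0]
width: -0.002
```

servo_tool(
  moves=[
    [[0,0.002,0],0],
    [[0,0.002,0],0],
    [[0,0.002,0],0],
    [[0,0,0],0],
  ],
)

```text
time_s: 9.62
ee_pos: [616.7, 91.2, 113.2]
tcp_rot: [3.135, 0.0, 1.67]
force: [3.0, 1.4, 8.0]
width: -0.004
```

servo_tool(
  moves=[
    [[0,0,-0.01],0],
    [[0,-0.016,0],0],
    [[0,0,0],0],
    [[0,0,0.009],0],
    [[0,0,0],0],
  ],
)

```text
time_s: 10.25
ee_pos: [599.2, 89.3, 112.4]
tcp_rot: [3.14, 0.0, 1.67]
force: [-1.8, -0.6, 9.3]
width: -0.002
```

```bash
python3 look.py w3
```

```text
L -14:(421,296)[19, 105, 43] -8:(421,311)[45, 46, 45] -4:(421,320)[251, 233, 0] 0:(420,328)[251, 233, 0] 4:(419,335)[251, 233, 0] 8:(417,341)[213, 181, 1] 14:(414,347)[153, 20, 11]
M -14:(315,298)[35, 36, 35] -8:(315,313)[31, 31, 31] -4:(315,323)[29, 29, 29] 0:(315,331)[29, 29, 28] 4:(315,337)[47, 48, 47] 8:(315,343)[47, 48, 47] 14:(315,349)[35, 36, 35]
R -14:(209,296)[21, 82, 165] -8:(209,311)[30, 125, 56] -4:(209,320)[43, 199, 86] 0:(210,328)[43, 198, 87] 4:(211,335)[46, 171, 75] 8:(213,341)[226, 191, 0] 14:(216,347)[88, 76, 26]
```

servo_tool(
  moves=[
    [[0,0.002,0],0],
    [[0,0.002,0],0],
    [[0,0.002,0],0],
    [[0,0,0],0],
  ],
)

```text
time_s: 10.8
ee_pos: [605.8, 90.0, 113.1]
tcp_rot: [3.139, 0.0, 1.67]
force: [-0.2, -0.0, 8.3]
width: 0.0
```

servo_tool(
  moves=[
    [[0,0.002,0],0],
    [[0,0.002,0],0],
    [[0,0.002,0],0],
    [[0,0,0],0],
  ],
)

```text
time_s: 11.3
ee_pos: [613.1, 90.7, 113.6]
tcp_rot: [3.136, 0.0, 1.67]
force: [4.0, 0.9, 6.5]
width: 0.0
```

servo_tool(
  moves=[
    [[0,0.002,0],0],
    [[0,0,0],0],
    [[0,0,-0.01],0],
    [[0,0,-0.02],0],
    [[0,0,-0.02],0],
    [[0,0,0],0],
  ],
)

```text
time_s: 12.05
ee_pos: [613.9, 90.8, 165.1]
tcp_rot: [3.137, 0.0, 1.67]
force: [0.0, -0.6, 0.7]
width: -0.003
```

```bash
python3 look.py w4
```

```text
L -14:(399,230)[15, 100, 41] -8:(400,242)[45, 44, 38] -4:(400,249)[251, 234, 0] 0:(399,256)[251, 234, 0] 4:(399,262)[251, 234, 0] 8:(398,268)[169, 144, 12] 14:(396,275)[209, 16, 4]
M -14:(315,230)[97, 21, 98] -8:(315,242)[31, 32, 35] -4:(315,249)[18, 66, 128] 0:(315,256)[38, 113, 209] 4:(315,263)[42, 122, 224] 8:(315,268)[39, 88, 161] 14:(315,275)[26, 153, 63]
R -14:(230,230)[20, 81, 163] -8:(230,242)[38, 117, 58] -4:(230,249)[55, 206, 94] 0:(230,256)[54, 204, 95] 4:(231,262)[52, 200, 92] 8:(232,268)[183, 151, 6] 14:(234,275)[233, 201, 0]
```

Middle shows blue. Now the right wheel, −2 clicks.

servo_tool(
  moves=[
    [[-0.0477,0.0045,0],0],
    [[0,0,0.02],0],
    [[0,0,0.02],0],
    [[0,0,0.006],0],
    [[0,0,0],0],
    [[0,0,0],0],
  ],
)

```text
time_s: 12.85
ee_pos: [621.8, 44.2, 116.5]
tcp_rot: [3.141, 0.0, 1.671]
force: [1.0, 0.5, -0.4]
width: -0.001
```

servo_tool(
  moves=[
    [[0,0,0.001],0],
    [[0,0,0.001],0],
    [[0,0,0],0],
  ],
)

```text
time_s: 13.22
ee_pos: [621.3, 43.7, 114.0]
tcp_rot: [3.141, 0.0, 1.67]
force: [-0.1, 0.0, 0.3]
width: 0.001
```

servo_tool(
  moves=[
    [[0,0,0.001],0],
    [[0,0,0.001],0],
    [[0,0,0],0],
  ],
)

```text
time_s: 13.6
ee_pos: [621.2, 43.7, 111.7]
tcp_rot: [-3.141, -0.0, 1.67]
force: [0.2, -0.2, 0.1]
width: -0.002
```

servo_tool(
  moves=[
    [[0,0.001,0.001],0],
    [[0,0,0.001],0],
    [[0,0,0],0],
  ],
)

```text
time_s: 13.98
ee_pos: [622.6, 43.8, 110.3]
tcp_rot: [3.141, 0.0, 1.67]
force: [0.1, 0.3, 1.7]
width: 0.002
```

servo_tool(
  moves=[
    [[0,0,0.001],0],
    [[0,0,0],0],
  ],
)

```text
time_s: 14.22
ee_pos: [622.7, 43.8, 109.5]
tcp_rot: [3.141, 0.0, 1.67]
force: [-1.1, -0.4, 4.9]
width: 0.002
```

servo_tool(
  moves=[
    [[0,0,0.001],0],
    [[0,0,0.001],0],
    [[0,-0.001,0.0005],0],
    [[0,0,0],0],
  ],
)

```text
time_s: 14.72
ee_pos: [622.7, 43.8, 108.2]
tcp_rot: [3.138, 0.0, 1.67]
force: [-0.2, 1.2, 8.9]
width: 0.001
```

servo_tool(
  moves=[
    [[0,-0.002,0],0],
    [[0,-0.002,0],0],
    [[0,-0.002,0],0],
    [[0,0,0],0],
  ],
)

```text
time_s: 15.22
ee_pos: [618.5, 43.1, 109.0]
tcp_rot: [3.134, 0.001, 1.67]
force: [4.1, 0.5, 7.6]
width: -0.0
```

servo_tool(
  moves=[
    [[0,-0.002,0],0],
    [[0,-0.002,0],0],
    [[0,-0.002,0],0],
    [[0,0,0],0],
  ],
)

```text
time_s: 15.72
ee_pos: [612.5, 42.4, 109.0]
tcp_rot: [3.134, 0.001, 1.67]
force: [3.7, 0.4, 6.9]
width: 0.006
```

servo_tool(
  moves=[
    [[0,-0.001,0.001],0],
    [[0,-0.002,0.0005],0],
    [[0,-0.002,0],0],
    [[0,0,0],0],
  ],
)

```text
time_s: 16.23
ee_pos: [608.6, 41.9, 108.3]
tcp_rot: [3.132, 0.001, 1.67]
force: [5.3, 1.4, 8.9]
width: 0.003
```

servo_tool(
  moves=[
    [[0,0,-0.01],0],
    [[0,0,-0.02],0],
    [[0,0,0],0],
  ],
)

```text
time_s: 16.6
ee_pos: [605.5, 42.0, 137.0]
tcp_rot: [3.139, 0.001, 1.67]
force: [0.3, 0.1, 0.8]
width: 0.0
```

```bash
python3 look.py w5
```

```text
L -14:(492,269)[22, 142, 58] -8:(493,282)[37, 37, 36] -4:(492,290)[251, 232, 0] 0:(491,297)[251, 232, 0] 4:(490,303)[251, 232, 0] 8:(488,308)[218, 189, 1] 14:(483,314)[201, 16, 4]
M -14:(409,271)[136, 26, 137] -8:(409,285)[45, 47, 50] -4:(409,293)[33, 114, 221] 0:(408,300)[30, 114, 221] 4:(407,306)[30, 114, 220] 8:(406,312)[32, 87, 161] 14:(403,318)[25, 151, 62]
R -14:(315,272)[14, 58, 118] -8:(315,286)[25, 99, 44] -4:(315,294)[35, 37, 35] 0:(315,301)[33, 34, 33] 4:(315,308)[32, 33, 33] 8:(315,314)[32, 32, 31] 14:(315,320)[30, 30, 30]
```

The right wheel slipped and still shows green. I'll retry pressing harder, about 12 N.

servo_tool(
  moves=[
    [[0,0.0185,0],0],
    [[0,0,0.015],0],
    [[0,0,0.01],0],
    [[0,0,0.001],0],
    [[0,0,0.001],0],
    [[0,0,0.001],0],
    [[0,0,0],0],
  ],
)

```text
time_s: 17.52
ee_pos: [622.6, 43.9, 107.7]
tcp_rot: [3.141, -0.0, 1.67]
force: [-2.4, 1.1, 10.6]
width: 0.001
```

servo_tool(
  moves=[
    [[0,0,0.001],0],
    [[0,0,0.001],0],
    [[0,0,0],0],
  ],
)

```text
time_s: 17.9
ee_pos: [622.9, 44.0, 106.4]
tcp_rot: [3.141, 0.0, 1.67]
force: [-4.0, 1.6, 13.0]
width: -0.003
```

servo_tool(
  moves=[
    [[0,-0.002,0],0],
    [[0,-0.002,0],0],
    [[0,-0.002,0],0],
    [[0,0,0],0],
  ],
)

```text
time_s: 18.4
ee_pos: [619.7, 43.6, 107.7]
tcp_rot: [3.134, 0.0, 1.67]
force: [4.6, 2.0, 11.9]
width: -0.002
```

servo_tool(
  moves=[
    [[0,-0.002,0],0],
    [[0,-0.002,0],0],
    [[0,0,0],0],
  ],
)

```text
time_s: 18.77
ee_pos: [614.5, 43.1, 107.1]
tcp_rot: [3.137, 0.0, 1.67]
force: [-0.4, 1.6, 12.1]
width: -0.001
```

servo_tool(
  moves=[
    [[0,-0.002,0],0],
    [[0,-0.002,0],0],
    [[0,0,0],0],
  ],
)

```text
time_s: 19.15
ee_pos: [609.7, 42.6, 106.8]
tcp_rot: [3.139, 0.0, 1.67]
force: [-1.0, 2.0, 13.4]
width: 0.005
```

servo_tool(
  moves=[
    [[0,0,-0.015],0],
    [[0,0.0133,-0.02],0],
    [[0,0,0],0],
    [[0,0,0],0],
  ],
)

```text
time_s: 19.65
ee_pos: [620.8, 43.8, 138.5]
tcp_rot: [-3.139, -0.0, 1.67]
force: [0.5, 0.5, -1.3]
width: -0.001
```

```bash
python3 look.py w6
```

```text
L -14:(495,241)[21, 142, 57] -8:(496,254)[37, 37, 36] -4:(496,262)[251, 233, 0] 0:(495,270)[251, 232, 0] 4:(493,276)[251, 232, 0] 8:(491,282)[179, 150, 11] 14:(487,289)[209, 17, 5]
M -14:(410,242)[98, 20, 98] -8:(411,255)[32, 32, 33] -4:(411,264)[20, 66, 129] 0:(410,272)[27, 100, 194] 4:(409,278)[32, 115, 221] 8:(408,285)[35, 75, 124] 14:(405,292)[26, 157, 65]
R -14:(314,242)[17, 102, 41] -8:(314,256)[116, 97, 9] -4:(314,265)[172, 142, 0] 0:(314,272)[172, 142, 0] 4:(314,280)[165, 135, 0] 8:(314,286)[180, 21, 13] 14:(314,293)[45, 36, 35]
```

Right shows yellow, so one more click.

servo_tool(
  moves=[
    [[0,0.002,0.015],0],
    [[0,0,0.01],0],
    [[0,0,0.001],0],
    [[0,0,0.001],0],
    [[0,0,0.001],0],
    [[0,0,0.001],0],
    [[0,0,0],0],
  ],
)

```text
time_s: 20.58
ee_pos: [624.2, 44.0, 111.1]
tcp_rot: [3.141, 0.0, 1.67]
force: [-0.8, 0.0, 0.4]
width: -0.001
```

servo_tool(
  moves=[
    [[0,0,0.001],0],
    [[0,0,0.001],0],
    [[0,0,0],0],
  ],
)

```text
time_s: 20.95
ee_pos: [624.6, 44.0, 109.6]
tcp_rot: [3.14, 0.0, 1.67]
force: [0.1, -0.3, 3.7]
width: 0.003
```

servo_tool(
  moves=[
    [[0,-0.001,0.001],0],
    [[0,0,0.001],0],
    [[0,0,0.001],0],
    [[0,0,0],0],
  ],
)

```text
time_s: 21.45
ee_pos: [624.6, 44.0, 107.7]
tcp_rot: [3.138, 0.0, 1.67]
force: [-0.1, 1.0, 8.9]
width: -0.001
```

servo_tool(
  moves=[
    [[0,-0.002,0.0005],0],
    [[0,-0.002,0.0005],0],
    [[0,-0.002,0],0],
    [[0,0,0],0],
  ],
)

```text
time_s: 21.95
ee_pos: [620.1, 43.5, 107.8]
tcp_rot: [3.134, 0.0, 1.67]
force: [2.6, 1.1, 10.5]
width: 0.001
```

servo_tool(
  moves=[
    [[0,-0.002,0],0],
    [[0,-0.002,0],0],
    [[0,0,0],0],
  ],
)

```text
time_s: 22.32
ee_pos: [614.9, 43.0, 107.4]
tcp_rot: [3.137, 0.0, 1.67]
force: [-0.1, 0.2, 11.1]
width: 0.0
```

servo_tool(
  moves=[
    [[0,-0.002,0],0],
    [[0,-0.002,0],0],
    [[0,0,0],0],
  ],
)

```text
time_s: 22.7
ee_pos: [610.3, 42.5, 107.1]
tcp_rot: [3.139, 0.0, 1.67]
force: [-3.7, 0.1, 11.9]
width: 0.004
```

servo_tool(
  moves=[
    [[0,0,-0.02],0],
    [[0,0,-0.02],0],
    [[0.003,-0.03,-0.01],0],
    [[0.0056,-0.0606,0],0],
    [[0,0,0],0],
    [[0,0,0],0],
  ],
)

```text
time_s: 23.45
ee_pos: [519.0, 42.0, 156.1]
tcp_rot: [3.139, 0.0, 1.67]
force: [-0.5, 0.3, 0.1]
width: -0.001
```

```bash
python3 - <<'E'
from station import manip
import cv2
f=manip.grab_frame("top"); a=f["pixels"][200:305,220:345,::-1]
cv2.imwrite("pics/t2.png",cv2.convertScaleAbs(cv2.resize(a,None,fx=5,fy=5,interpolation=cv2.INTER_CUBIC),alpha=1.7))
f=manip.grab_frame("wrist"); cv2.imwrite("pics/w7.png",cv2.convertScaleAbs(f["pixels"][:,:,::-1],alpha=1.4))
E
```

```text
(no output)
```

View pics/w7.png

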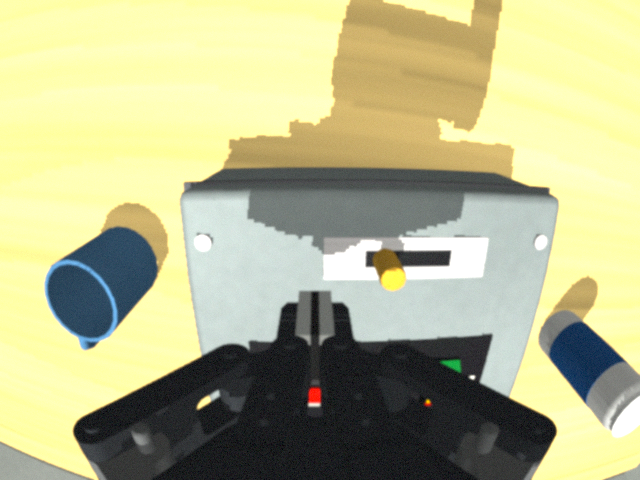

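View pics/t2.png

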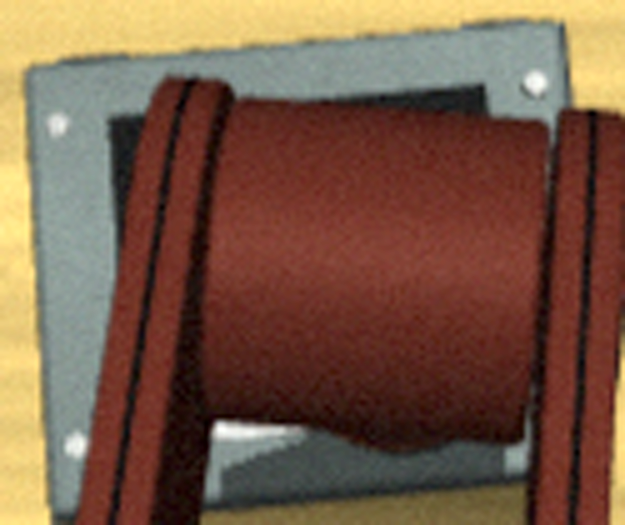

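Red shows in the gap between the fingers at (315,397), over the right wheel, and the knob is at (390,275). I'll descend beside the knob and push left.

servo_tool(
  moves=[
    [[0,0,0.02],0],
    [[0,0,0.02],0],
    [[0,0,0.004],0],
    [[0.01,0,0],0],
    [[0.005,0,0],0],
    [[0.003,0,0],0],
    [[0,0,0],0],
  ],
)

```text
time_s: 24.42
ee_pos: [516.6, 60.3, 111.4]
tcp_rot: [3.141, 0.0, 1.671]
force: [0.7, -1.0, -0.4]
width: -0.004
```

servo_tool(
  moves=[
    [[0.004,0,0],0],
    [[0.004,0,0],0],
    [[0.004,0,0],0],
    [[0,0,0],0],
  ],
)

```text
time_s: 24.92
ee_pos: [515.3, 72.3, 111.0]
tcp_rot: [3.141, -0.0, 1.67]
force: [0.4, -0.7, 0.8]
width: -0.001
```

servo_tool(
  moves=[
    [[0.004,0,0],0],
    [[0.004,0,0],0],
    [[0,0,0],0],
  ],
)

```text
time_s: 25.3
ee_pos: [514.3, 80.4, 110.8]
tcp_rot: [-3.142, -0.0, 1.67]
force: [0.7, -1.0, -0.0]
width: -0.004
```

servo_tool(
  moves=[
    [[0.004,0,0],0],
    [[0.004,0,0],0],
    [[0,0,0],0],
  ],
)

```text
time_s: 25.68
ee_pos: [513.4, 88.3, 110.8]
tcp_rot: [-3.141, -0.0, 1.67]
force: [0.9, 0.0, 0.3]
width: -0.004
```

servo_tool(
  moves=[
    [[0.003,0,0],0],
    [[0.002,0,0],0],
    [[0,0,0],0],
  ],
)

```text
time_s: 26.05
ee_pos: [513.2, 91.5, 110.9]
tcp_rot: [-3.141, 0.003, 1.67]
force: [0.1, -8.1, 1.2]
width: 0.002
```

The force rose to 8 N at about the expected stop. I'll back off, lift clear and verify.

servo_tool(
  moves=[
    [[-0.004,0,0],0],
    [[-0.02,0,0],0],
    [[0,0,-0.04],0],
    [[0,0,-0.05],0],
    [[0,-0.05,-0.05],0],
    [[0,-0.06,0],0],
    [[0,-0.05,0],0],
    [[0,0,0],0],
  ],
)

```text
time_s: 27.05
ee_pos: [359.6, 54.2, 245.0]
tcp_rot: [3.14, -0.001, 1.67]
force: [0.8, -0.1, 0.1]
width: 0.003
```

```bash
python3 - <<'E'
from station import manip
import cv2
f=manip.grab_frame("top"); a=f["pixels"][200:305,220:345,::-1]
cv2.imwrite("pics/t3.png",cv2.convertScaleAbs(cv2.resize(a,None,fx=5,fy=5,interpolation=cv2.INTER_CUBIC),alpha=1.7))
print(manip.get_obs()["force"],manip.get_obs()["time_s"])
E
```

```text
[0.43712306 0.99380584 0.30342904] 27.1
```

View pics/t3.png

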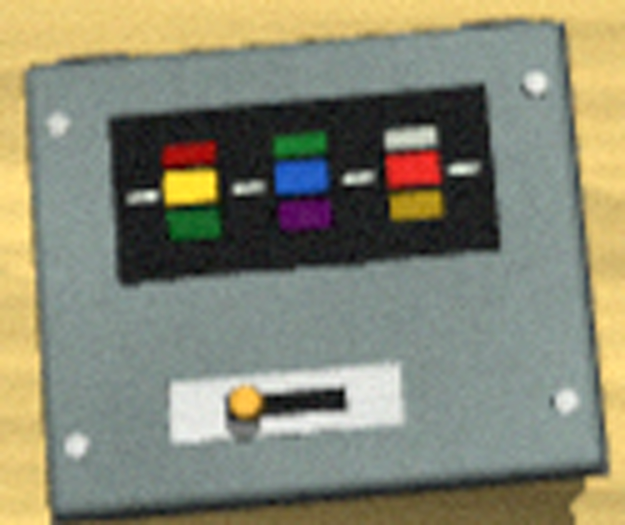

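The top view shows yellow, blue and red centred between the index lines. The knob, at (245,400), has moved 14.3 source pixels, about 30 mm. Handing in.

```bash
python3 -c "
from station import manip
print(manip.sign_off())"
```

```text
the job is handed in; nothing more can be done
None
```

The strongbox is unlocked and the job was handed in at about 27 s of robot time (limit 64 s); `sign_off` gave no verdict.

- **Wheels:** I rolled the left wheel −1 click to yellow, the middle +2 to blue and the right −2 to red. The first stroke on the right wheel slipped at about 9 N, so I repeated it at about 13 N. The highest downward push I read was 13.4 N, but readings come only at the end of each move, so any peak in between would not show.
- **Bolt:** I pushed the knob left until the force rose to 8 N at its stop, then backed off.
- **Last checks:** the final overhead picture shows yellow, blue and red centred between the index lines, and the knob about 30 mm to the left. The force readings showed no contact before hand-in. I did not check the spray can, mug and tape again at the end, but the tool never came near them.

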